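# Shut the spring-lid boxes before the test van drives off

### The arm

A 6-joint arm with a two-finger parallel gripper is mounted at the origin on the work surface. World frame = base frame: x ahead of the robot, y to its left, z up, the work surface at z = 0. Lengths are in m, angles in rad, forces in N, time in s.
With the tool pointing down it reaches from about 0.35 to 0.85 m from the base axis. Payload 8.1 kg.
Tool frame: the origin (TCP) lies midway between the tips of the shut fingers; the grasp point (between the pads) lies 19 mm behind it (robot.tcp_to_grasp is the distance from the TCP to the grasp point, in m); z points along the fingers, y is the direction in which the jaws open and shut (so a half turn about z gives the same grasp; the last joint's range is limited). The gripper opens to 93 mm and grips with 3 to 60 N. Pads are 15 mm wide; open, the fingers measure 128 mm over their backs; the gripper's body (75 mm by 188 mm) begins 65 mm behind the grasp point.
Start: joints at [-1.203, 0.13, 1.488, -0, 1.523, -0.085], TCP at [0.263, -0.54, 0.219] pointing down, gripper open.
Joint ranges: [-2.96, 2.96], [-0.89, 2.26], [0.02, 2.5], [-1.34, 4.48], [0, 2.73], [-2.66, 2.66]. Speed limits (rad/s): [2.39, 2.39, 2.79, 3.14, 3.14, 3.14].

### API

Orientations are given as a rotation vector (axis times angle).
In Python, from plant import robot gives the robot as it stands.
- The arm moves only by the tool send_rows, never from a script. Its argument "series" is a list of rows, each an object of numbers: "wx", "wy", "wz": the turn, a rotation vector about the world's x, y, z in rad; "dx", "dy", "dz": the shift along the world's x, y, z in cm; "fingers": the closure in counts, from 0 (fully open) to 255 (shut). In form: [{"wx": .., "wy": .., "wz": .., "dx": .., "dy": .., "dz": .., "fingers": ..}, ...]. A call has 1 to 20 rows; each row shifts and turns the pose as measured when the row begins; what a row does not reach is not made up. A row lasts 1/12 s, in which the tool goes at most 41.7 mm and 7.16 degrees, less where a joint would pass 70% of its speed; a pose out of reach is approached as far as the arm can. A call is refused whole if a number of a shift passes 4.17 or a number of a turn 0.125, either way. A call with a gripper value outside its range is refused whole. The fingers move at their own pace and stop on an object; "newtons" is the grip in N (left out, the last holds). Time passes only in rows, so rows that do not move let the fingers close. It gives the time, the measured TCP pose, the force and the opening at its end, in the units of the state.
- robot.read_state(): the state, without advancing time (a new reading comes with each control period).
- robot.read_camera(name): name is "scene" or "top" or "wrist"; returns the picture (420x560x3 uint8, red, green, blue); there is no depth.
- robot.camera_info(name): a dict with "intrinsics" (3x3 intrinsics, pixels), "extrinsics" (4x4, takes a point from world to camera coordinates); the wrist camera has in their place "tool_from_camera" (4x4, takes a point from camera to tool coordinates, whose origin is the TCP and whose axes are the flange's). Camera axes: x right, y up, looking along -z (the intrinsics and any distortion apply to the point x, -y, -z); pixel columns grow to the right and rows downward; lengths in m; the calibration is good to about 2 mm. A picture is of the moment at which its call begins: read the wrist's pose just before it. camera_info takes no time and is no camera call.
- robot.close_job(): hands the job in, once; it reports no verdict.
The state is a dict: "t": time; "q": joint angles; "dq": joint speeds; "joint_torque": joint torques, N m; "tool_pos": TCP position; "orientation": TCP orientation; "force": force on the tool from outside, world axes, zero at the start; "wrist_torque": the same for the moment, N m; "opening": finger opening in m.
Only numpy, scipy, OpenCV 4.12 (cv2) and the standard library are available. Lean on these libraries where they do the work, as an engineer would, in place of code of your own. Each camera call takes 0.05 s, during which the arm holds its last target.

### The job

The mobile test lab is about to drive. Of the three spring-lid fittings boxes on the bench, two stand open: press each open lid down, all the way past flush, and let go so that its push-push latch keeps it shut. Check that it stays down (if it springs up again, press again), and leave the lid that is already shut alone.

Things in the scene. Friction and masses are not known exactly. Their poses are not given: they have to be found in the camera images.
- pad_a (a point): Press spot on the lid of one of three identical spring-lid boxes fixed to the bench: steel box 150 x 114 x 60 mm, grey lid 158 x 124 x 6 mm with 20 mm rim, hinged on the robot's side, free edge away from the robot (+x, yaw within 0.3 rad). Point: middle of a 34 mm black disc on the lid's top, 33 mm from the free edge, 125 mm from the hinge; x runs to the free edge, z is the lid's upward normal.
- pad_b (a point): Same point on the second, identical box. Height of the point above the bench: 77 mm shut and latched, 123 mm standing open (lid tilted 22 degrees), 69 mm at the end stop when pressed. Pressing there takes about 4 N. Reaching the end stop for 0.3 s, then letting go, toggles the latch: an open lid stays shut, a shut one springs open; let go well short of it and the lid returns to what it was.
- pad_c (a point): Same point on the third, identical box (77 mm high when shut, 123 mm when open, end stop 69 mm). The boxes change places, so read the heights to see which lids are open. As an open lid is pressed down, the point moves about 12 mm towards +x; the press may land up to 15 mm from it. Press at 60 mm/s or slower: a fast touch on the lid is felt as a knock.

How it is judged:
By the outcome, as a careful person would: the job done as asked, in the order asked, and still so for the second after the job is handed in, with the robot touching nothing.
It also fails if it takes over 35 s, if anything falls off the work surface, if the arm or the gripper's body presses on something with over 40 N, if the wrist force passes 120 N, or if a joint passes its speed limit or range.

## Working session

There is one attempt and no reset: what is moved stays moved. The work goes in short steps, Python scripts to look and compute and a tool call to move; the robot and the scene stay as the last step left them, time stands still between calls to the robot, and variables do not carry over. Pictures are saved under pics/ and viewed, and the job is handed in when it is done.

Besides the shell and the picture viewer there is one more tool, called after "Call:" in YAML: its name, and indented under it one key for each argument. send_rows: Moves the arm, as the interface text tells. Its arguments: {"type":"object","properties":{"series":{"type":"array","items":{"type":"object","properties":{"wx":{"type":"number"},"wy":{"type":"number"},"wz":{"type":"number"},"dx":{"type":"number"},"dy":{"type":"number"},"dz":{"type":"number"},"fingers":{"type":"number"}}}},"newtons":{"type":"number"}},"required":["series"]}

```bash
mkdir -p pics; python3 - <<'E'
from plant import robot
import cv2,numpy as np
s=robot.read_state();print(s['t'],s['tool_pos'],s['orientation'],s['force'],s['opening'])
for n in("scene","top"):
    im=robot.read_camera(n);cv2.imwrite(f'pics/{n}0.png',im[:,:,::-1])
    c=robot.camera_info(n);print(n,c)
E
```

```text
0.0 [ 0.26230768 -0.53898587  0.217595  ] [-3.05964704e+00 -7.04773723e-01  3.82469865e-04] [0.42577059 0.40497144 0.52863814] 0.09301790648988997
scene {'intrinsics': array([[454.94909142,   0.        , 273.40187506],
       [  0.        , 454.94909142, 214.41764675],
       [  0.        ,   0.        ,   1.        ]]), 'extrinsics': array([[-0.68829676,  0.72542157, -0.00333375,  0.37860795],
       [-0.42249514, -0.39712897,  0.8147309 ,  0.11438663],
       [ 0.58969944,  0.56218513,  0.57982967, -1.36540625],
       [ 0.        ,  0.        ,  0.        ,  1.        ]])}
top {'intrinsics': array([[521.65859979,   0.        , 272.98452749],
       [  0.        , 521.65859979, 209.42373953],
       [  0.        ,   0.        ,   1.        ]]), 'extrinsics': array([[ 0.05399584, -0.99851943, -0.00658782, -0.01003667],
       [ 0.97408256,  0.05122083,  0.22031703, -0.56135921],
       [-0.2196534 , -0.01831328,  0.97540607, -1.00905046],
       [ 0.        ,  0.        ,  0.        ,  1.        ]])}
```

View pics/scene0.png

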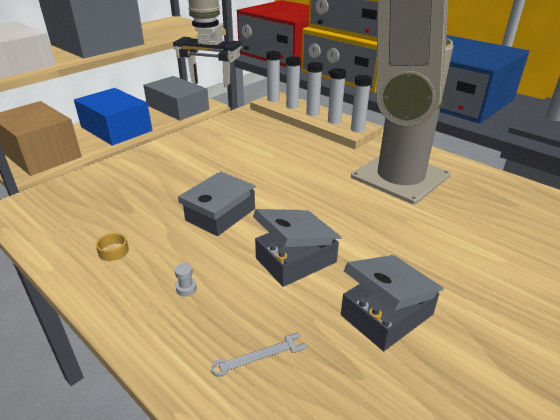

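View pics/top0.png

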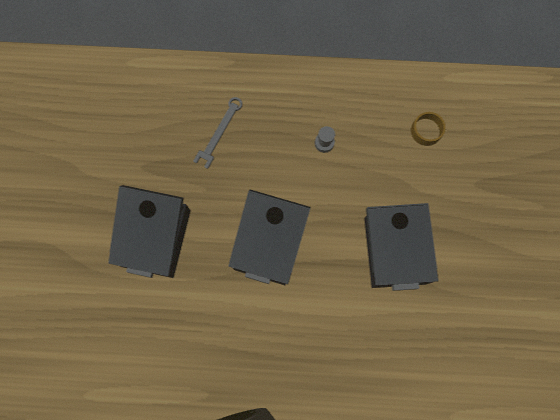

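The scene view shows the left box (disc near 205,198) shut and the middle (283,223) and right (383,278) ones open. The top view shows their discs near (400,220), (275,215) and (147,209). Next I triangulate the disc centres.

```bash
cat > h.py <<'E'
import cv2,numpy as np
from plant import robot
def disc(im,p,r=16):
    x,y=p;g=im.max(2).astype(float)[y-r:y+r+1,x-r:x+r+1]
    loc=np.median(g); m=(g<0.6*loc).astype(np.uint8)
    n,l,st,c=cv2.connectedComponentsWithStats(m)
    best=min(range(1,n),key=lambda i:np.hypot(*(c[i]-r))-0.02*st[i,4])
    return c[best]+[x-r,y-r],st[best,4]
def P(n):
    c=robot.camera_info(n);return c['intrinsics']@np.diag([1,-1,-1])@c['extrinsics'][:3]
def tri(a,b):
    X=cv2.triangulatePoints(P('scene'),P('top'),np.array(a,float).reshape(2,1),np.array(b,float).reshape(2,1))
    X=(X[:3]/X[3]).ravel()
    e=[ (lambda h:h[:2]/h[2]-p)(P(n)@np.r_[X,1]) for n,p in(('scene',a),('top',b))]
    return X,np.abs(e).max()
def plane(n,p,z):
    M=P(n);A=np.c_[M[:,0],M[:,1],M[:,2]*z+M[:,3]];w=np.linalg.solve(A,np.r_[p,1]);return w[:2]/w[2]
E
python3 - <<'E'
from h import *
s=cv2.imread('pics/scene0.png');t=cv2.imread('pics/top0.png')
for a,b in(((383,278),(147,209)),((283,223),(275,215)),((205,198),(400,220))):
    pa,na=disc(s,a);pb,nb=disc(t,b);X,e=tri(pa,pb);print(pa,na,pb,nb,X.round(4),e.round(2),[plane('top',pb,z).round(4) for z in(.123,.077)])
E
```

```text
[382.23214286 277.625     ] 112 [147.04587156 208.70183486] 218 [0.5362 0.2621 0.1238] 0.37 [array([0.5361, 0.2627]), array([0.5459, 0.275 ])]
[282.74666667 222.54666667] 75 [274.35874439 215.16591928] 223 [0.5362 0.0153 0.1238] 0.14 [array([0.5363, 0.0155]), array([0.5461, 0.0162])]
[204.53246753 198.03896104] 77 [399.51690821 220.4589372 ] 207 [ 0.5485 -0.2359  0.0787] 0.24 [array([ 0.5385, -0.2254]), array([ 0.5485, -0.236 ])]
```

Call:
send_rows:
  series:
    - {"dx": 0.9,"dy": 1.7,"fingers": 255}
    - {"dx": 1.75,"dy": 3.4,"fingers": 255}
    - {"dx": 1.75,"dy": 3.4,"fingers": 255}
    - {"dx": 1.75,"dy": 3.4,"fingers": 255}
    - {"dx": 1.75,"dy": 3.4,"fingers": 255}
    - {"dx": 1.75,"dy": 3.4,"fingers": 255}
    - {"dx": 1.75,"dy": 3.4,"fingers": 255}
    - {"dx": 1.75,"dy": 3.4,"fingers": 255}
    - {"dx": 1.75,"dy": 3.4,"fingers": 255}
    - {"dx": 1.75,"dy": 3.4,"fingers": 255}
    - {"dx": 1.75,"dy": 3.4,"fingers": 255}
    - {"dx": 1.75,"dy": 3.4,"fingers": 255}
    - {"dx": 1.75,"dy": 3.4,"fingers": 255}
    - {"dx": 1.75,"dy": 3.4,"fingers": 255}
    - {"dx": 1.75,"dy": 3.4,"fingers": 255}
    - {"dx": 1.75,"dy": 3.4,"fingers": 255}
    - {"dx": 0,"dy": 0,"fingers": 255}
  newtons: 20

```text
schema error: expected keys wx, wy, wz, dx, dy, dz, fingers
```

Call:
send_rows:
  series:
    - {"wx": 0,"wy": 0,"wz": 0,"dx": 0.9,"dy": 1.7,"dz": 0,"fingers": 255}
    - {"wx": 0,"wy": 0,"wz": 0,"dx": 1.75,"dy": 3.4,"dz": 0,"fingers": 255}
    - {"wx": 0,"wy": 0,"wz": 0,"dx": 1.75,"dy": 3.4,"dz": 0,"fingers": 255}
    - {"wx": 0,"wy": 0,"wz": 0,"dx": 1.75,"dy": 3.4,"dz": 0,"fingers": 255}
    - {"wx": 0,"wy": 0,"wz": 0,"dx": 1.75,"dy": 3.4,"dz": 0,"fingers": 255}
    - {"wx": 0,"wy": 0,"wz": 0,"dx": 1.75,"dy": 3.4,"dz": 0,"fingers": 255}
    - {"wx": 0,"wy": 0,"wz": 0,"dx": 1.75,"dy": 3.4,"dz": 0,"fingers": 255}
    - {"wx": 0,"wy": 0,"wz": 0,"dx": 1.75,"dy": 3.4,"dz": 0,"fingers": 255}
    - {"wx": 0,"wy": 0,"wz": 0,"dx": 1.75,"dy": 3.4,"dz": 0,"fingers": 255}
    - {"wx": 0,"wy": 0,"wz": 0,"dx": 1.75,"dy": 3.4,"dz": 0,"fingers": 255}
    - {"wx": 0,"wy": 0,"wz": 0,"dx": 1.75,"dy": 3.4,"dz": 0,"fingers": 255}
    - {"wx": 0,"wy": 0,"wz": 0,"dx": 1.75,"dy": 3.4,"dz": 0,"fingers": 255}
    - {"wx": 0,"wy": 0,"wz": 0,"dx": 1.75,"dy": 3.4,"dz": 0,"fingers": 255}
    - {"wx": 0,"wy": 0,"wz": 0,"dx": 1.75,"dy": 3.4,"dz": 0,"fingers": 255}
    - {"wx": 0,"wy": 0,"wz": 0,"dx": 1.75,"dy": 3.4,"dz": 0,"fingers": 255}
    - {"wx": 0,"wy": 0,"wz": 0,"dx": 1.75,"dy": 3.4,"dz": 0,"fingers": 255}
    - {"wx": 0,"wy": 0,"wz": 0,"dx": 0,"dy": 0,"dz": 0,"fingers": 255}
  newtons: 20

```text
t: 1.52
tool_pos: [0.5339, 0.0165, 0.2093]
orientation: [-3.054, -0.69, 0.009]
force: [0.7, -0.3, -0.5]
opening: 0.0007
```

Call:
send_rows:
  series:
    - {"wx": 0,"wy": 0,"wz": 0,"dx": 0.4,"dy": -0.1,"dz": -2,"fingers": 255}
    - {"wx": 0,"wy": 0,"wz": 0,"dx": 0.4,"dy": -0.1,"dz": -2,"fingers": 255}
    - {"wx": 0,"wy": 0,"wz": 0,"dx": 0,"dy": 0,"dz": -1,"fingers": 255}
    - {"wx": 0,"wy": 0,"wz": 0,"dx": 0,"dy": 0,"dz": -0.4,"fingers": 255}
    - {"wx": 0,"wy": 0,"wz": 0,"dx": 0,"dy": 0,"dz": -0.4,"fingers": 255}
    - {"wx": 0,"wy": 0,"wz": 0,"dx": 0,"dy": 0,"dz": -0.4,"fingers": 255}

```text
t: 2.02
tool_pos: [0.542, 0.0178, 0.1449]
orientation: [-3.051, -0.7, 0.011]
force: [0.8, -0.2, 0.3]
opening: 0.0005
```

Call:
send_rows:
  series:
    - {"wx": 0,"wy": 0,"wz": 0,"dx": 0,"dy": -0.2,"dz": -0.4,"fingers": 255}
    - {"wx": 0,"wy": 0,"wz": 0,"dx": 0,"dy": -0.2,"dz": -0.4,"fingers": 255}
    - {"wx": 0,"wy": 0,"wz": 0,"dx": 0,"dy": 0,"dz": -0.4,"fingers": 255}
    - {"wx": 0,"wy": 0,"wz": 0,"dx": 0,"dy": 0,"dz": -0.4,"fingers": 255}
    - {"wx": 0,"wy": 0,"wz": 0,"dx": 0,"dy": 0,"dz": -0.4,"fingers": 255}
    - {"wx": 0,"wy": 0,"wz": 0,"dx": 0,"dy": 0,"dz": -0.4,"fingers": 255}
    - {"wx": 0,"wy": 0,"wz": 0,"dx": 0,"dy": 0,"dz": -0.4,"fingers": 255}
    - {"wx": 0,"wy": 0,"wz": 0,"dx": 0,"dy": 0,"dz": -0.4,"fingers": 255}
    - {"wx": 0,"wy": 0,"wz": 0,"dx": 0,"dy": 0,"dz": -0.4,"fingers": 255}
    - {"wx": 0,"wy": 0,"wz": 0,"dx": 0,"dy": 0,"dz": -0.4,"fingers": 255}
    - {"wx": 0,"wy": 0,"wz": 0,"dx": 0,"dy": 0,"dz": -0.4,"fingers": 255}

```text
t: 2.93
tool_pos: [0.5458, 0.0114, 0.102]
orientation: [-3.056, -0.697, -0.005]
force: [2.5, -0.8, 2.5]
opening: 0.0004
```

Call:
send_rows:
  series:
    - {"wx": 0,"wy": 0,"wz": 0,"dx": 0,"dy": 0,"dz": -0.4,"fingers": 255}
    - {"wx": 0,"wy": 0,"wz": 0,"dx": 0,"dy": 0,"dz": -0.4,"fingers": 255}
    - {"wx": 0,"wy": 0,"wz": 0,"dx": 0,"dy": 0,"dz": -0.4,"fingers": 255}
    - {"wx": 0,"wy": 0,"wz": 0,"dx": 0,"dy": 0,"dz": -0.4,"fingers": 255}
    - {"wx": 0,"wy": 0,"wz": 0,"dx": 0,"dy": 0,"dz": -0.4,"fingers": 255}
    - {"wx": 0,"wy": 0,"wz": 0,"dx": 0,"dy": 0,"dz": -0.4,"fingers": 255}
    - {"wx": 0,"wy": 0,"wz": 0,"dx": 0,"dy": 0,"dz": -0.3,"fingers": 255}

```text
t: 3.52
tool_pos: [0.5474, 0.0112, 0.073]
orientation: [-3.057, -0.697, -0.01]
force: [0.8, -0.2, 14.8]
opening: 0.0004
```

Call:
send_rows:
  series:
    - {"wx": 0,"wy": 0,"wz": 0,"dx": 0,"dy": 0,"dz": -0.2,"fingers": 255}
    - {"wx": 0,"wy": 0,"wz": 0,"dx": 0,"dy": 0,"dz": -0.2,"fingers": 255}

```text
t: 3.68
tool_pos: [0.5477, 0.0112, 0.0705]
orientation: [-3.057, -0.697, -0.01]
force: [-1.4, -0.9, 7.5]
opening: 0.0004
```

Call:
send_rows:
  series:
    - {"wx": 0,"wy": 0,"wz": 0,"dx": 0,"dy": 0,"dz": -0.2,"fingers": 255}
    - {"wx": 0,"wy": 0,"wz": 0,"dx": 0,"dy": 0,"dz": -0.2,"fingers": 255}

```text
t: 3.85
tool_pos: [0.5479, 0.0112, 0.0692]
orientation: [-3.057, -0.698, -0.01]
force: [-11.7, 0.2, 27.9]
opening: 0.0003
```

Call:
send_rows:
  series:
    - {"wx": 0,"wy": 0,"wz": 0,"dx": 0,"dy": 0,"dz": -0.2,"fingers": 255}
    - {"wx": 0,"wy": 0,"wz": 0,"dx": 0,"dy": 0,"dz": -0.2,"fingers": 255}

```text
t: 4.02
tool_pos: [0.5479, 0.0112, 0.0693]
orientation: [-3.057, -0.698, -0.009]
force: [-9.7, -0.8, 22.2]
opening: 0.0004
```

Call:
send_rows:
  series:
    - {"wx": 0,"wy": 0,"wz": 0,"dx": 0,"dy": 0,"dz": -0.15,"fingers": 255}
    - {"wx": 0,"wy": 0,"wz": 0,"dx": 0,"dy": 0,"dz": -0.15,"fingers": 255}
    - {"wx": 0,"wy": 0,"wz": 0,"dx": 0,"dy": 0,"dz": -0.15,"fingers": 255}
    - {"wx": 0,"wy": 0,"wz": 0,"dx": 0,"dy": 0,"dz": -0.15,"fingers": 255}

```text
t: 4.35
tool_pos: [0.5478, 0.0112, 0.0694]
orientation: [-3.057, -0.699, -0.008]
force: [-6.6, -0.9, 18.2]
opening: 0.0007
```

Call:
send_rows:
  series:
    - {"wx": 0,"wy": 0,"wz": 0,"dx": 0,"dy": 0,"dz": 0.4,"fingers": 255}
    - {"wx": 0,"wy": 0,"wz": 0,"dx": 0,"dy": 0,"dz": 0.4,"fingers": 255}
    - {"wx": 0,"wy": 0,"wz": 0,"dx": 0,"dy": 0,"dz": 0.5,"fingers": 255}
    - {"wx": 0,"wy": 0,"wz": 0,"dx": 0,"dy": 0,"dz": 1,"fingers": 255}
    - {"wx": 0,"wy": 0,"wz": 0,"dx": 0,"dy": 0,"dz": 2,"fingers": 255}
    - {"wx": 0,"wy": 0,"wz": 0,"dx": 0,"dy": 0,"dz": 3,"fingers": 255}
    - {"wx": 0,"wy": 0,"wz": 0,"dx": 0,"dy": 0,"dz": 3,"fingers": 255}
    - {"wx": 0,"wy": 0,"wz": 0,"dx": 0,"dy": 3.5,"dz": 2,"fingers": 255}
    - {"wx": 0,"wy": 0,"wz": 0,"dx": 0,"dy": 3.5,"dz": 0,"fingers": 255}
    - {"wx": 0,"wy": 0,"wz": 0,"dx": 0,"dy": 3.5,"dz": 0,"fingers": 255}
    - {"wx": 0,"wy": 0,"wz": 0,"dx": 0,"dy": 3.5,"dz": 0,"fingers": 255}
    - {"wx": 0,"wy": 0,"wz": 0,"dx": 0,"dy": 3.5,"dz": 0,"fingers": 255}
    - {"wx": 0,"wy": 0,"wz": 0,"dx": 0,"dy": 3.5,"dz": 0,"fingers": 255}
    - {"wx": 0,"wy": 0,"wz": 0,"dx": 0,"dy": 3,"dz": 0,"fingers": 255}
    - {"wx": 0,"wy": 0,"wz": 0,"dx": 0,"dy": 0,"dz": 0,"fingers": 255}

```text
t: 5.6
tool_pos: [0.5379, 0.2602, 0.1995]
orientation: [-3.054, -0.686, 0.012]
force: [1.3, 0.1, -0.0]
opening: 0.0009
```

```bash
python3 - <<'E'
from h import *
cv2.imwrite('pics/scene1.png',robot.read_camera('scene')[:,:,::-1])
E
```

```text
(no output)
```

View pics/scene1.png

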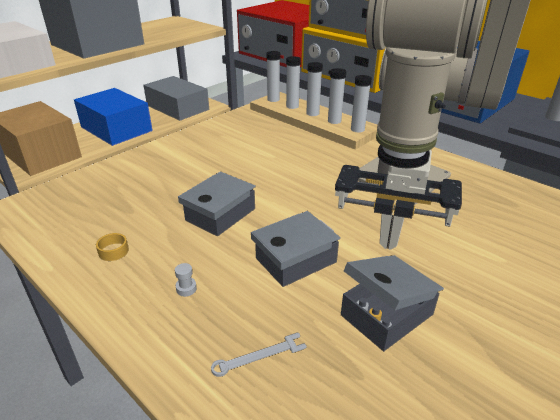

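The middle lid (disc near 278,241) is now down and the right one (383,278) is still open. Next is the right one.

Call:
send_rows:
  series:
    - {"wx": 0,"wy": 0,"wz": 0,"dx": 0.3,"dy": 0,"dz": -2,"fingers": 255}
    - {"wx": 0,"wy": 0,"wz": 0,"dx": 0.2,"dy": 0,"dz": -2,"fingers": 255}
    - {"wx": 0,"wy": 0,"wz": 0,"dx": 0,"dy": 0,"dz": -0.8,"fingers": 255}
    - {"wx": 0,"wy": 0,"wz": 0,"dx": 0,"dy": 0,"dz": -0.4,"fingers": 255}
    - {"wx": 0,"wy": 0,"wz": 0,"dx": 0,"dy": 0,"dz": -0.4,"fingers": 255}

```text
t: 6.07
tool_pos: [0.5434, 0.2554, 0.144]
orientation: [-3.056, -0.688, 0.012]
force: [0.4, 0.2, -0.4]
opening: 0.0004
```

Call:
send_rows:
  series:
    - {"wx": 0,"wy": 0,"wz": 0,"dx": 0,"dy": 0,"dz": -0.4,"fingers": 255}
    - {"wx": 0,"wy": 0,"wz": 0,"dx": 0,"dy": 0,"dz": -0.4,"fingers": 255}
    - {"wx": 0,"wy": 0,"wz": 0,"dx": 0,"dy": 0,"dz": -0.4,"fingers": 255}
    - {"wx": 0,"wy": 0,"wz": 0,"dx": 0,"dy": 0,"dz": -0.4,"fingers": 255}
    - {"wx": 0,"wy": 0,"wz": 0,"dx": 0,"dy": 0,"dz": -0.4,"fingers": 255}
    - {"wx": 0,"wy": 0,"wz": 0,"dx": 0,"dy": 0,"dz": -0.4,"fingers": 255}
    - {"wx": 0,"wy": 0,"wz": 0,"dx": 0,"dy": 0,"dz": -0.4,"fingers": 255}
    - {"wx": 0,"wy": 0,"wz": 0,"dx": 0,"dy": 0,"dz": -0.4,"fingers": 255}
    - {"wx": 0,"wy": 0,"wz": 0,"dx": 0,"dy": 0,"dz": -0.4,"fingers": 255}
    - {"wx": 0,"wy": 0,"wz": 0,"dx": 0,"dy": 0,"dz": -0.4,"fingers": 255}
    - {"wx": 0,"wy": 0,"wz": 0,"dx": 0,"dy": 0,"dz": -0.4,"fingers": 255}
    - {"wx": 0,"wy": 0,"wz": 0,"dx": 0,"dy": 0,"dz": -0.4,"fingers": 255}

```text
t: 7.07
tool_pos: [0.5479, 0.2545, 0.0975]
orientation: [-3.057, -0.684, -0.004]
force: [1.6, 0.3, 1.1]
opening: 0.0004
```

Call:
send_rows:
  series:
    - {"wx": 0,"wy": 0,"wz": 0,"dx": 0,"dy": 0,"dz": -0.4,"fingers": 255}
    - {"wx": 0,"wy": 0,"wz": 0,"dx": 0,"dy": 0,"dz": -0.4,"fingers": 255}
    - {"wx": 0,"wy": 0,"wz": 0,"dx": 0,"dy": 0,"dz": -0.4,"fingers": 255}
    - {"wx": 0,"wy": 0,"wz": 0,"dx": 0,"dy": 0,"dz": -0.4,"fingers": 255}
    - {"wx": 0,"wy": 0,"wz": 0,"dx": 0,"dy": 0,"dz": -0.4,"fingers": 255}
    - {"wx": 0,"wy": 0,"wz": 0,"dx": 0,"dy": 0,"dz": -0.3,"fingers": 255}
    - {"wx": 0,"wy": 0,"wz": 0,"dx": 0,"dy": 0,"dz": -0.2,"fingers": 255}
    - {"wx": 0,"wy": 0,"wz": 0,"dx": 0,"dy": 0,"dz": -0.2,"fingers": 255}

```text
t: 7.73
tool_pos: [0.5494, 0.2546, 0.0704]
orientation: [-3.057, -0.684, -0.009]
force: [-1.8, -1.4, 8.1]
opening: 0.0004
```

Call:
send_rows:
  series:
    - {"wx": 0,"wy": 0,"wz": 0,"dx": 0,"dy": 0,"dz": -0.2,"fingers": 255}
    - {"wx": 0,"wy": 0,"wz": 0,"dx": 0,"dy": 0,"dz": -0.2,"fingers": 255}

```text
t: 7.9
tool_pos: [0.5496, 0.2547, 0.0692]
orientation: [-3.057, -0.685, -0.009]
force: [-9.4, -3.7, 24.8]
opening: 0.0005
```

Call:
send_rows:
  series:
    - {"wx": 0,"wy": 0,"wz": 0,"dx": 0,"dy": 0,"dz": -0.2,"fingers": 255}
    - {"wx": 0,"wy": 0,"wz": 0,"dx": 0,"dy": 0,"dz": -0.2,"fingers": 255}

```text
t: 8.07
tool_pos: [0.5495, 0.2547, 0.0693]
orientation: [-3.057, -0.685, -0.009]
force: [-7.2, -3.9, 19.9]
opening: 0.0007
```

Now I hold at the end stop, then release, rise, and move back clear of the boxes.

Call:
send_rows:
  series:
    - {"wx": 0,"wy": 0,"wz": 0,"dx": 0,"dy": 0,"dz": -0.15,"fingers": 255}
    - {"wx": 0,"wy": 0,"wz": 0,"dx": 0,"dy": 0,"dz": -0.15,"fingers": 255}
    - {"wx": 0,"wy": 0,"wz": 0,"dx": 0,"dy": 0,"dz": -0.15,"fingers": 255}
    - {"wx": 0,"wy": 0,"wz": 0,"dx": 0,"dy": 0,"dz": -0.15,"fingers": 255}

```text
t: 8.4
tool_pos: [0.5495, 0.2547, 0.0694]
orientation: [-3.057, -0.686, -0.009]
force: [-4.5, -3.1, 15.7]
opening: 0.0006
```

Call:
send_rows:
  series:
    - {"wx": 0,"wy": 0,"wz": 0,"dx": 0,"dy": 0,"dz": 0.4,"fingers": 255}
    - {"wx": 0,"wy": 0,"wz": 0,"dx": 0,"dy": 0,"dz": 0.4,"fingers": 255}
    - {"wx": 0,"wy": 0,"wz": 0,"dx": 0,"dy": 0,"dz": 0.5,"fingers": 255}
    - {"wx": 0,"wy": 0,"wz": 0,"dx": 0,"dy": 0,"dz": 1,"fingers": 255}
    - {"wx": 0,"wy": 0,"wz": 0,"dx": 0,"dy": 0,"dz": 2,"fingers": 255}
    - {"wx": 0,"wy": 0,"wz": 0,"dx": 0,"dy": 0,"dz": 3,"fingers": 255}
    - {"wx": 0,"wy": 0,"wz": 0,"dx": 0,"dy": 0,"dz": 3,"fingers": 255}
    - {"wx": 0,"wy": 0,"wz": 0,"dx": 0,"dy": 0,"dz": 3,"fingers": 255}
    - {"wx": 0,"wy": 0,"wz": 0,"dx": -2,"dy": 2,"dz": 1,"fingers": 255}
    - {"wx": 0,"wy": 0,"wz": 0,"dx": -2.5,"dy": 2.5,"dz": 0,"fingers": 255}
    - {"wx": 0,"wy": 0,"wz": 0,"dx": -2.5,"dy": 2.5,"dz": 0,"fingers": 255}
    - {"wx": 0,"wy": 0,"wz": 0,"dx": -2.5,"dy": 2.5,"dz": 0,"fingers": 255}
    - {"wx": 0,"wy": 0,"wz": 0,"dx": -2.5,"dy": 2.5,"dz": 0,"fingers": 255}
    - {"wx": 0,"wy": 0,"wz": 0,"dx": -2.5,"dy": 2.5,"dz": 0,"fingers": 255}
    - {"wx": 0,"wy": 0,"wz": 0,"dx": -1,"dy": 1,"dz": 0,"fingers": 255}
    - {"wx": 0,"wy": 0,"wz": 0,"dx": 0,"dy": 0,"dz": 0,"fingers": 255}
    - {"wx": 0,"wy": 0,"wz": 0,"dx": 0,"dy": 0,"dz": 0,"fingers": 255}

```text
t: 9.82
tool_pos: [0.3782, 0.4126, 0.2204]
orientation: [-3.056, -0.682, 0.014]
force: [0.5, 0.1, -1.0]
opening: 0.0004
```

```bash
python3 - <<'E'
from h import *
s=robot.read_camera('scene')[:,:,::-1];t=robot.read_camera('top')[:,:,::-1]
cv2.imwrite('pics/f.png',np.hstack([s,t])[:, :]) if 0 else None
cv2.imwrite('pics/scene2.png',s);cv2.imwrite('pics/top2.png',t)
print(robot.read_state()['t'])
# predicted image positions of shut lids
for X in((.548,.261,.077),(.548,.012,.077),(.5485,-.236,.077)):
    for n in('scene','top'):
        h=P(n)@np.r_[X,1];h=h[:2]/h[2];print(n,h.round(1))
E
```

```text
9.9167
scene [375.3 298.9]
top [154.  208.1]
scene [277.9 241.6]
top [276.5 214.4]
scene [204.8 198.7]
top [399.5 220.5]
```

View pics/scene2.png

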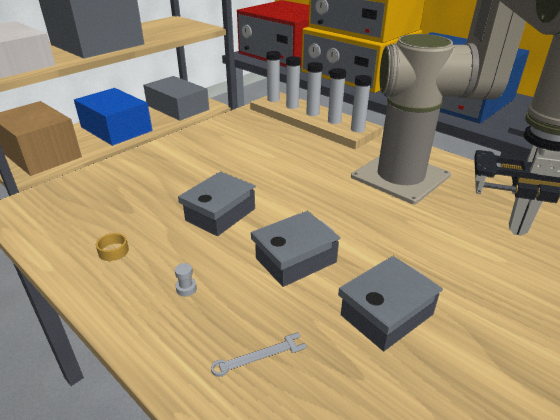

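View pics/top2.png

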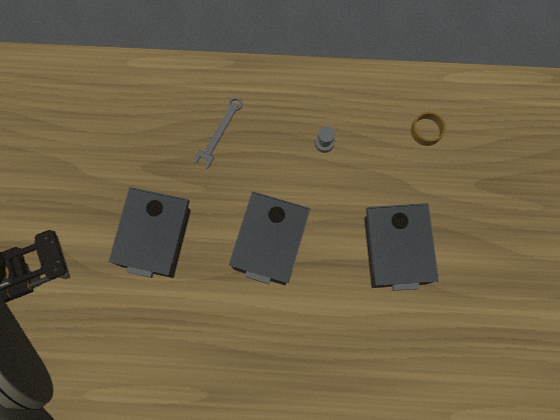

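All three lids look down, with the discs near (375,298), (278,241) and (205,198) in the scene view. I check their heights, then hand in.

```bash
python3 - <<'E'
from h import *
s=cv2.imread('pics/scene2.png');t=cv2.imread('pics/top2.png')
ok=True
for a,b in(((375,298),(154,208)),((278,241),(277,214)),((205,198),(400,220))):
    X,e=tri(disc(s,a)[0],disc(t,b)[0]);print(X.round(4),e.round(2)); ok&=abs(X[2]-.077)<.005
st=robot.read_state();print(st['t'],st['force'],np.abs(st['dq']).max())
if ok: print(robot.close_job())
E
```

```text
[0.5484 0.2601 0.0786] 0.34
[0.5481 0.0122 0.0783] 0.25
[ 0.5485 -0.2359  0.0788] 0.24
9.9167 [ 0.21217461  0.13052691 -0.91141846] 0.022999077489148947
the job is handed in; nothing more can be done
None
```

Both open lids, on the middle and left boxes (y ≈ 0.01 and 0.26), are now shut and latched. I pressed each at about 50 mm/s down to its end stop, where the tip read 69 mm. I held it there for about 0.5 s, then let go and backed off. I did not touch the lid that was already shut (y ≈ −0.24).

After I let go, the last camera check put the three discs at 78.6, 78.3 and 78.8 mm. The stated shut height is 77 mm, and the lid that was already shut read the same at the start. The middle lid had been released about 5 s before that check and the left lid about 1.4 s. The highest wrist reading seen while pressing was about 30 N. The left press landed about 6 mm to the side of the disc's middle, within the 15 mm allowed. I handed the job in at 9.9 s with the arm clear of everything, and no check failed.

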